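# Rock the seesaw gate to feed the brass pin blanks into the catch tray

## Robot

A 7-joint arm with a two-finger parallel gripper is mounted at the origin on the work surface. World frame = base frame: x ahead of the robot, y to its left, z up, the work surface at z = 0. Lengths are in m, angles in rad, forces in N, time in s.
With the tool pointing down it reaches from about 0.425 to 0.825 m from the base axis. Payload 3.6 kg.
Tool frame: the origin (TCP) lies at the very end of the fingers, on their centre line; the grasp point (between the pads) lies 19 mm behind it; x points along the fingers, y is the direction in which the jaws open and shut, and the axes are right-handed (so a half turn about x gives the same grasp; the last joint's range is limited). The gripper opens to 93 mm and grips with 3 to 60 N. Pads are 15 mm wide; open, the fingers measure 128 mm over their backs; the gripper's body (75 mm by 188 mm) begins 65 mm behind the grasp point.
Start: joints at [-1.23, 0.615, -0.013, 1.423, 0.008, 1.103, -0.04], TCP at [0.234, 0.607, 0.219] pointing down, gripper open.
Joint ranges: [-3.12, 3.12], [-0.3, 2.06], [-1.34, 1.32], [0.26, 2.42], [-1.36, 4.5], [0.01, 1.98], [-2.84, 2.84]. Speed limits (rad/s): [2.79, 2.79, 3.14, 3.14, 3.14, 3.14, 3.14].

## Interface

Orientations are given as a rotation vector (axis times angle).
In Python, from rig import r gives the robot as it stands.
- The arm moves only by the shell command python3 -m crank 'ROWS' [FORCE]. ROWS is a JSON object of lists of equal length, an entry for each row: "delta_pos": the shift along the tool's x, y, z in mm, a list of three; "turn": the turn about the tool's x in degrees; "jaw": the opening in per cent of the stroke, from 0 (shut) to 100 (fully open). In form: {"delta_pos": [[dx, dy, dz], ...], "turn": [turn, ...], "jaw": [jaw, ...]}. A call has 1 to 10 rows; each row shifts and turns the pose as measured when the row begins, along the tool's axes as they then stand; what a row does not reach is not made up. A row lasts 1/10 s, in which the tool goes at most 50 mm and 8.59 degrees, less where a joint would pass 70% of its speed; a pose out of reach is approached as far as the arm can. A call is refused whole if a number of a shift passes 50 or a number of a turn 8.59, either way. A call with a gripper value outside its range is refused whole. The fingers move at their own pace and stop on an object; FORCE is the grip in N (left out, the last holds). Time passes only in rows, so rows that do not move let the fingers close. It gives the time, the measured TCP pose, the force and the opening at its end, in the units of the state.
- r.read_state(): the state, without advancing time (a new reading comes with each control period).
- r.snapshot(name): name is "scene" or "top" or "wrist"; returns a dict with "pixels" (384x512x3 uint8, red, green, blue), "camera_matrix" (3x3 intrinsics, pixels), "xyz" and "attitude" of the camera in the world. Camera axes: x right, y up, looking along -z (the intrinsics and any distortion apply to the point x, -y, -z); pixel columns grow to the right and rows downward; lengths in m; the calibration is good to about 2 mm. A picture is of the moment at which its call begins. There is no depth.
- r.close_job(): hands the job in, once; it reports no verdict.
The state is a dict: "time": time; "qpos": joint angles; "joint_velocities": joint speeds; "joint_torque": joint torques, N m; "eef_pos": TCP position; "ee_rot": TCP orientation; "force": force on the tool from outside, world axes, zero at the start; "moment": the same for the moment, N m; "opening": finger opening in m.
Only numpy, scipy, OpenCV 4.12 (cv2) and the standard library are available. Lean on these libraries where they do the work, as an engineer would, in place of code of your own. Each camera call takes 0.05 s, during which the arm holds its last target.

## Task

Slide the catch tray along its channel until it sits home against the end stop, below the mouth of the chute that holds the brass pin blanks. Then press down the raised end of the seesaw gate until it has rocked fully over, so that all four blanks roll down that chute into the tray. Only push and press with the fingers: do not lift the tray, do not touch the blanks, and leave everything else where it is.

Things in the scene. Friction and masses are not known exactly. Their poses are not given: they have to be found in the camera images.
- feeder: Chute feeder fixed to the table: plywood base board 320 x 460 mm, 8 thick, two parallel steel chutes on wooden trestles. Origin on the table under the seesaw pivot; x points down the chutes (away from the robot), y to its left, z up. Chute centre lines at y = +80 (left, empty) and -80 mm (right, holds the blanks); 64 wide inside, side walls 22 above the chute floor.
- mouth_right (a point): Middle of the floor edge at the open lower mouth of the right chute: feeder x = 70, y = -80, 72 mm above the table (left mouth alike at y = +80). Chute floors are 4 thick and rise 1 in 4 from here towards the robot, to 121 above the table at x = -125.
- pivot (a point): Centre of the gate's pivot pin, 152 mm above the feeder's origin. Two wooden cheeks hold the pin (feeder x = -25 to +25, y = -18 to +18, up to 166 above the table).
- gate (a joint): Seesaw gate: dark steel bar along feeder y, 276 mm long, 18 wide, 14 thick, on a pivot pin between the chutes. A 44 mm wide blade under each arm shuts that chute when the arm is down. Angle in rad about feeder x: +0.25 (stop) left end up, right chute shut; -0.25 (stop) right end up, right chute open. Starts at 0.21 to 0.25; friction (about 1 N at the bar's end) keeps it where it is left.
- pad_left (a point): Centre of the top face of the round pressing pad (34 mm across) at the gate's left end, on the bar 122 mm from the pivot; raised at the start (about 192 mm above the table), about 132 mm when the gate is fully over.
- pad_right (a point): Centre of the top face of the like pad at the gate's right end; low at the start.
- tray: Loose aluminium catch tray, open on top, 110 (along feeder x) x 100 (along feeder y) x 45 mm tall, walls 4, 0.35 kg (varies), standing on the base board in the channel with about 4 mm of play each side. Origin at the centre of its underside, axes as the feeder's. It starts somewhere to the left, and at home against the stop it is centred 81 mm to the right of the feeder's centre line. Its top passes about 15 mm beneath the chutes' mouths.
- stop (a point): Middle of the foot of the end stop's face (30 tall), 8 mm above the table, which the tray's right side rests against at home (tray origin 50 mm from it). From here the channel runs along feeder +y for 350 mm, open at its left end, at feeder x = 61 to 179 between rails 12 tall on the base board.
- rod0_center (a point): Centre of brass pin blank 0 (first behind the gate), a round bar 16 mm across and 60 long, about 0.1 kg, lying across the right chute.
- rod1_center (a point): Centre of brass pin blank 1 (next behind the gate), a round bar 16 mm across and 60 long, about 0.1 kg, lying across the right chute.
- rod2_center (a point): Centre of brass pin blank 2 (next behind the gate), a round bar 16 mm across and 60 long, about 0.1 kg, lying across the right chute.
- rod3_center (a point): Centre of brass pin blank 3 (next behind the gate), a round bar 16 mm across and 60 long, about 0.1 kg, lying across the right chute.
- rod0: Pin blank 0: the same bar, origin on its outside at the middle of its length.
- rod1: Pin blank 1: the same bar, origin on its outside at the middle of its length.
- rod2: Pin blank 2: the same bar, origin on its outside at the middle of its length.
- rod3: Pin blank 3: the same bar, origin on its outside at the middle of its length.
- jar: Bystander: small glass jar with dark lid, 48 mm across, 60 tall, standing on the feeder's base board, left rear.
- scale_block: Bystander: dark wooden handle block 40 x 100 x 24 mm, lying on the feeder's base board, right rear.
- hammer: Bystander: hammer lying on the table.
- screwdriver: Bystander: screwdriver lying on the table.
- knife_blank: Bystander: flat steel knife blank, 190 mm long, 5 thick, lying on the table.
- sanding_block: Bystander: cork sanding block 110 x 60 x 35 mm on the table.
- tin: Bystander: open steel tin, 74 mm across, 100 tall, on the table.

How it is judged:
By the outcome, as a careful person would: the job done as asked, in the order asked, and still so for the second after the job is handed in, with the robot touching nothing.
It also fails if it takes over 48 s, if anything falls off the work surface, if the arm or the gripper's body presses on something with over 40 N, if the wrist force passes 120 N, or if a joint passes its speed limit or range.

## Working session

There is one attempt and no reset: what is moved stays moved. The work goes in short steps, Python scripts to look and compute and a shell command to move; the robot and the scene stay as the last step left them, time stands still between calls to the robot, and variables do not carry over. Pictures are saved under pics/ and viewed, and the job is handed in when it is done.

```bash
mkdir -p pics; ls
cat > h.py <<'E'
import numpy as np,cv2
from scipy.spatial.transform import Rotation as R
from rig import r
def snap(n,f):
    s=r.snapshot(n); cv2.imwrite('pics/'+f+'.png',cv2.cvtColor(s['pixels'],cv2.COLOR_RGB2BGR)); 
    np.savez('pics/'+f+'.npz',**{k:np.array(v) for k,v in s.items()}); return s
def rot(a):
    a=np.array(a,float)
    return a if a.shape==(3,3) else R.from_rotvec(a).as_matrix()
def load(f): return dict(np.load('pics/'+f+'.npz',allow_pickle=True))
def ray(s,u,v):
    K=s['camera_matrix'];d=np.array([(u-K[0,2])/K[0,0],-(v-K[1,2])/K[1,1],-1]);return np.array(s['xyz']),rot(s['attitude'])@d
def onz(s,u,v,z):
    o,d=ray(s,u,v);return o+d*(z-o[2])/d[2]
def proj(s,p):
    K=s['camera_matrix'];c=rot(s['attitude']).T@(np.array(p)-s['xyz']);return K[0,0]*c[0]/-c[2]+K[0,2],K[1,1]*-c[1]/-c[2]+K[1,2]
E
python3 - <<'E'
from h import *
for n in ['scene','top','wrist']:
    s=snap(n,n+'0'); print({k:v for k,v in s.items() if k!='pixels'})
print(r.read_state())
E
```

```text
pics
{'camera_matrix': array([[463.74711894,   0.        , 255.14901887],
       [  0.        , 463.74711894, 192.03568915],
       [  0.        ,   0.        ,   1.        ]]), 'xyz': array([1.35893585, 0.7085713 , 1.11062426]), 'attitude': array([0.4141294 , 0.93011504, 2.13993322])}
{'camera_matrix': array([[349.36142291,   0.        , 252.56935893],
       [  0.        , 349.36142291, 192.98837418],
       [  0.        ,   0.        ,   1.        ]]), 'xyz': array([0.38514545, 0.006538  , 1.25407082]), 'attitude': array([ 0.1263632 , -0.14022876, -1.54822144])}
{'camera_matrix': array([[287.55258887,   0.        , 260.2058217 ],
       [  0.        , 287.55258887, 191.66600686],
       [  0.        ,   0.        ,   1.        ]]), 'xyz': array([0.16329546, 0.63282019, 0.38431728]), 'attitude': array([-0.24491907, -0.16456406,  1.19553354])}
{'time': 0.15, 'qpos': array([-1.22948026,  0.61571034, -0.01262334,  1.42450381,  0.0081279 ,
        1.10339056, -0.04040026]), 'joint_velocities': array([-0.00212286, -0.00263271, -0.00058247, -0.00380151, -0.00288034,
       -0.00134445, -0.00057263]), 'joint_torque': array([ 8.56675251e-04, -4.59351218e+01,  2.09470424e-01, -1.65942067e+01,
       -6.11600792e-02,  1.81766984e-02,  1.51651466e-04]), 'eef_pos': array([0.23350222, 0.60597488, 0.21774761]), 'ee_rot': array([ 0.28700929,  1.55179312, -0.29006289]), 'force': array([ 0.42570551,  0.35029558, -1.24960298]), 'moment': array([ 0.00013114, -0.03632786,  0.01337893]), 'opening': 0.09333077977034528}
```

View pics/scene0.png

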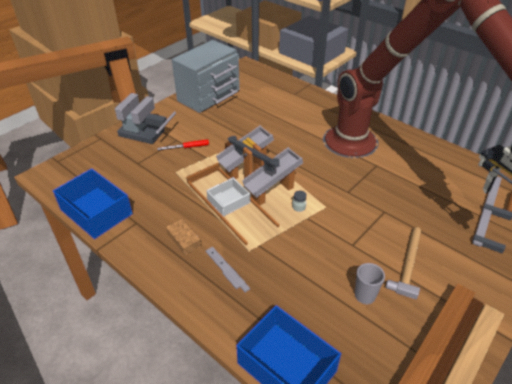

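View pics/top0.png

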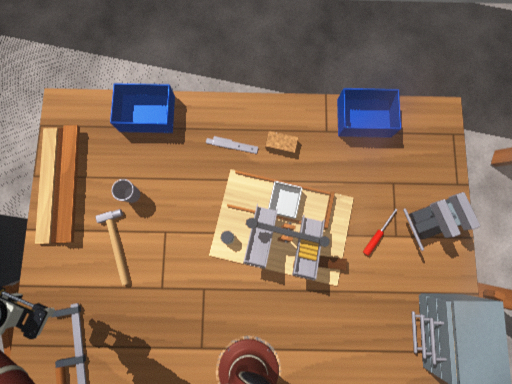

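View pics/wrist0.png

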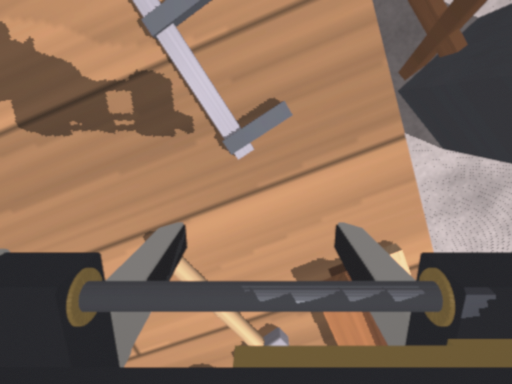

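The top view has the feeder at about (282,228), its base corners near (232,171), (353,195), (338,284) and (210,257). The tray is at about (286,200). I'll enlarge both overview pictures.

Run:
```python
import cv2
a=cv2.imread('pics/top0.png')[160:295,200:365];cv2.imwrite('pics/topc.png',cv2.resize(a,None,fx=4.4,fy=4.4,interpolation=cv2.INTER_CUBIC))
a=cv2.imread('pics/scene0.png')[115:255,170:335];cv2.imwrite('pics/scc.png',cv2.resize(a,None,fx=4.2,fy=4.2,interpolation=cv2.INTER_CUBIC))
```

```text
(no output)
```

View pics/topc.png

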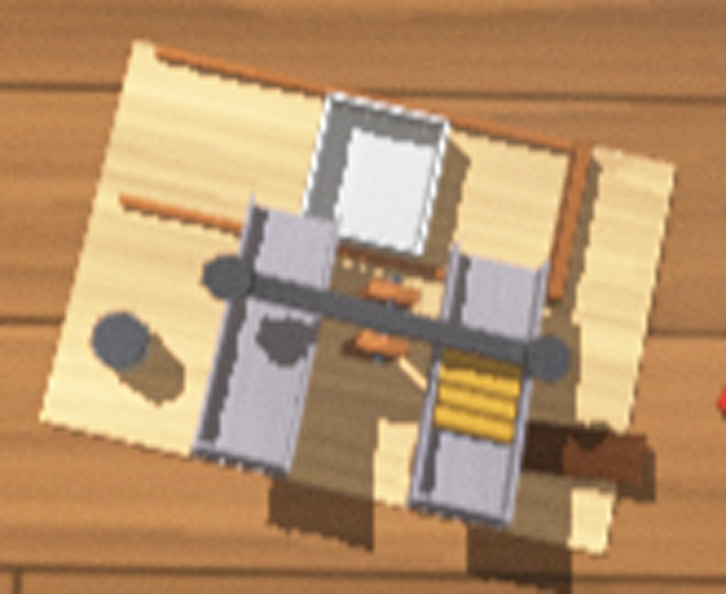

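View pics/scc.png

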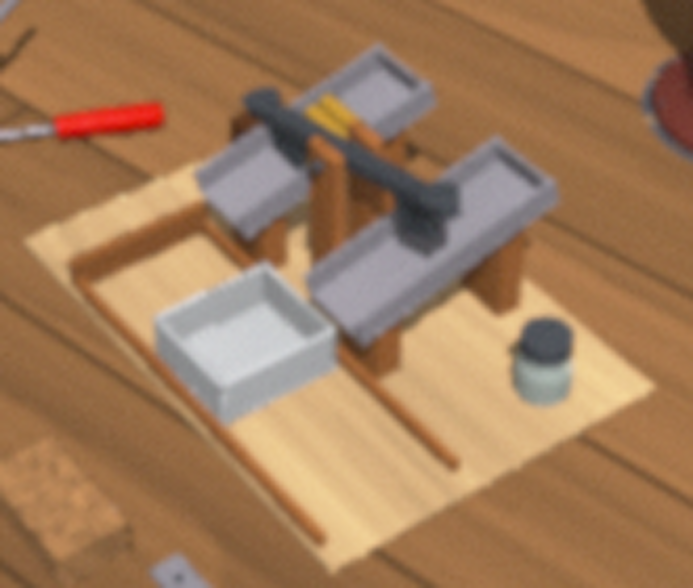

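Run:
```python
from h import *
s=load('top0');c=lambda u,v:(200+(u+.5)/4.4-.5,160+(v+.5)/4.4-.5)
P=lambda u,v,z:onz(s,*c(u,v),z)
B=[P(u,v,.008) for u,v in [(136,42),(676,165),(605,552),(40,420)]]
print('base',np.round(B,4))
for i in range(4):
    d=B[(i+1)%4]-B[i];print(np.linalg.norm(d),np.degrees(np.arctan2(d[1],d[0])))
pl=P(228,278,.192);pr=P(548,359,.132);print('pads',pl,pr)
d=pl-pr;print(np.linalg.norm(d[:2]),np.degrees(np.arctan2(d[1],d[0]))-90,(pl+pr)/2)
s2=load('scene0');c2=lambda u,v:(170+(u+.5)/4.2-.5,115+(v+.5)/4.2-.5)
P2=lambda u,v,z:onz(s2,*c2(u,v),z)
print('scene base', [np.round(P2(u,v,.008),4) for u,v in [(334,572),(26,240),(655,385)]])
print('scene padL',P2(432,195,.192),'R',P2(263,100,.132))
print('tray top',[np.round(P(u,v,.053),4) for u,v in [(333,93),(447,122),(421,255)]])
print('tray scene',[np.round(P2(u,v,.053),4) for u,v in [(335,330),(225,392),(157,322),(266,266)]])
```

```text
base [[ 0.6863  0.0796  0.008 ]
 [ 0.5913 -0.3676  0.008 ]
 [ 0.2808 -0.3017  0.008 ]
 [ 0.3755  0.1473  0.008 ]]
0.45716831646304745 -101.99292532226151
0.31735309815260565 168.0238227384726
0.4589222036237421 78.09658021565716
0.3180743317754839 -12.292049212597083
pads [0.47574408 0.00057223 0.192     ] [ 0.42643224 -0.23281343  0.132     ]
0.2385383067043801 -11.930500096006895 [ 0.45108816 -0.1161206   0.162     ]
scene base [array([0.6892, 0.0846, 0.008 ]), array([ 0.5907, -0.3661,  0.008 ]), array([0.3754, 0.1477, 0.008 ])]
scene padL [0.48488094 0.00078587 0.192     ] R [ 0.42539518 -0.23272582  0.132     ]
tray top [array([ 0.6368, -0.0813,  0.053 ]), array([ 0.615 , -0.1723,  0.053 ]), array([ 0.5084, -0.1512,  0.053 ])]
tray scene [array([ 0.5327, -0.0553,  0.053 ]), array([ 0.64 , -0.072,  0.053]), array([ 0.6196, -0.1679,  0.053 ]), array([ 0.5133, -0.1494,  0.053 ])]
```

```bash
cat >> h.py <<'E'
O=np.array([.452,-.117,0]);YAW=np.radians(-12)
F=R.from_euler('z',YAW).as_matrix()
def tow(p): return O+F@np.array(p)
def tof(w): return F.T@(np.array(w)-O)
def tool():
    s=r.read_state();M=rot(s['ee_rot']);return s,np.array(s['eef_pos']),M
def go(p):  # world target -> tool shift mm
    s,e,M=tool();return np.round(M.T@(np.array(p)-e)*1000,1)
def rep():
    s,e,M=tool();print('t',s['time'],'feeder mm',np.round(tof(e)*1e3,1),'F',np.round(F.T@s['force'],2),'open',s['opening']);print('tool axes in feeder\n',np.round(F.T@M,3))
    return s,e,M
E
python3 - <<'E'
from h import *
rep(); print(go(tow([.122,.125,.25])),tow([.122,.125,.25]))
E
```

```text
t 0.15 feeder mm [-364.   661.7  217.7] F [ 0.34  0.43 -1.25] open 0.09333077977034528
tool axes in feeder
 [[-0.     0.158  0.987]
 [-0.002  0.987 -0.158]
 [-1.    -0.002  0.   ]]
[ -31.3 -453.5  564.6] [ 0.59732297 -0.02009678  0.25      ]
```

```bash
python3 -m crank '{"delta_pos":[[-10,0,0],[-10,0,0],[-2,-29,37],[-2,-29,37],[-2,-29,37],[-2,-29,37],[-2,-29,37],[-2,-29,37]],"turn":[-4.5,-4.5,0,0,0,0,0,0],"jaw":[0,0,0,0,0,0,0,0]}' 20
python3 - <<'E'
from h import *
rep(); print(go(tow([.122,.125,.25])))
E
```

```text
time: 0.95
eef_pos: [0.4131, 0.3908, 0.2456]
ee_rot: [0.141, 1.575, -0.148]
force: [-0.1, -0.0, 0.4]
opening: 0.0334
t 0.95 feeder mm [-143.7  488.6  245.6] F [-0.1  -0.05  0.38] open 0.03337986602442957
tool axes in feeder
 [[-0.009 -0.026  1.   ]
 [-0.006  1.     0.026]
 [-1.    -0.006 -0.009]]
[  -4.5 -370.3  256.2]
```

```bash
python3 -m crank '{"delta_pos":[[0,-40,28],[0,-40,28],[0,-40,28],[0,-40,28],[0,-40,28],[0,-40,28],[0,-40,28],[0,-40,28],[0,-20,15],[0,0,0]],"turn":[1.5,0,0,0,0,0,0,0,0,0],"jaw":[0,0,0,0,0,0,0,0,0,0]}'
python3 - <<'E'
from h import *
rep(); print(go(tow([.122,.125,.25])))
snap('wrist','w1');snap('top','t1');snap('scene','s1')
E
```

```text
time: 1.95
eef_pos: [0.5806, -0.0119, 0.2437]
ee_rot: [0.169, 1.572, -0.186]
force: [0.0, 0.8, -0.1]
opening: 0.0004
t 1.95 feeder mm [103.9 129.5 243.7] F [-0.15  0.82 -0.08] open 0.00041192841345671883
tool axes in feeder
 [[-0.007  0.017  1.   ]
 [-0.012  1.    -0.017]
 [-1.    -0.012 -0.007]]
[-6.4 -4.3 18.1]
```

View pics/w1.png

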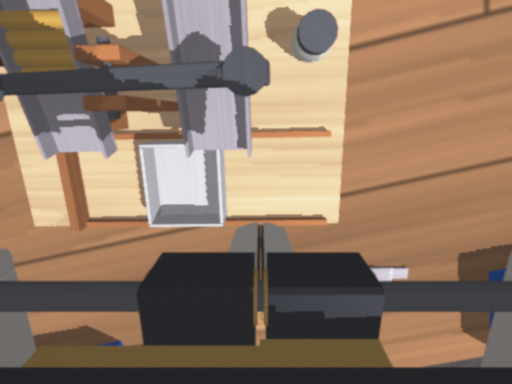

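View pics/s1.png

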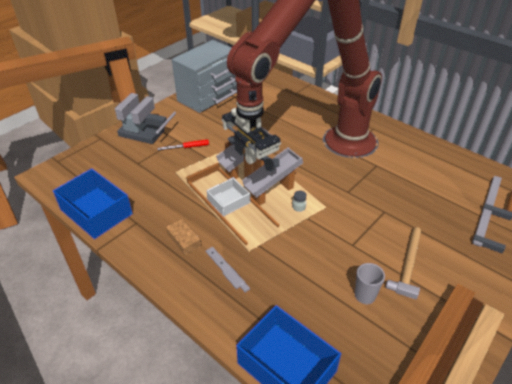

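The wrist view shows the left pad at (245,72), the tray rim corners at (140,142), (223,138), (225,227) and (149,227), and the fingertips at about (262,228). I'll cross-check these against the feeder frame.

Run:
```python
from h import *
s,e,M=tool()
w=load('w1');print('tcp px',proj(w,e),proj(load('s1'),e),proj(load('t1'),e), 'cam rel feeder',tof(w['xyz'])-tof(e))
f=lambda u,v,z:np.round(tof(onz(w,u,v,z))*1e3,1)
print('tray',[f(*p,.053) for p in [(140,142),(223,138),(225,227),(149,227)]])
print('padL',f(245,72,.192)); print('base corners',f(340,223,.008),f(31,226,.008),'mouthR',f(79,155,.085),'mouthL',f(218,153,.085),'stopface',f(88,222,.03))
```

```text
tcp px (np.float64(271.96638151050934), np.float64(229.96010595924847)) (np.float64(250.77114723254402), np.float64(161.837677604246)) (np.float64(254.00407906574725), np.float64(186.17388839439636)) cam rel feeder [-0.07123143 -0.00413601  0.16708479]
tray [array([ 63.2, -21.8,  53. ]), array([59.9, 81.5, 53. ]), array([177.5,  78.1,  53. ]), array([176.4, -24.2,  53. ])]
padL [  2.4 119.1 192. ]
base corners [191.6 243.8   8. ] [ 191.1 -223.9    8. ] mouthR [ 73.9 -80.1  85. ] mouthL [74.  79.4 85. ] stopface [ 177.1 -120.8   30. ]
```

```bash
python3 -m crank '{"delta_pos":[[0,-4,18],[30,0,0],[40,0,0],[40,0,0],[40,0,0],[30,0,0],[10,0,0],[0,0,0]],"turn":[0,0,0,0,0,0,0,0],"jaw":[0,0,0,0,0,0,0,0]}'
python3 - <<'E'
from h import *
rep(); print(go(tow([.122,.125,.033])))
snap('wrist','w2')
E
```

```text
time: 2.9
eef_pos: [0.5939, 0.0157, 0.0517]
ee_rot: [0.151, 1.572, -0.134]
force: [-0.2, -0.7, 0.2]
opening: 0.0003
t 2.9 feeder mm [111.3 159.3  51.7] F [-0.08 -0.7   0.15] open 0.000294573388545837
tool axes in feeder
 [[-0.007 -0.028  1.   ]
 [ 0.01   1.     0.029]
 [-1.     0.01  -0.007]]
[ 18.3 -34.8   9.9]
```

View pics/w2.png

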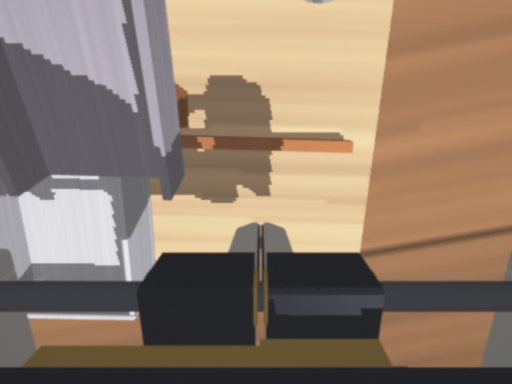

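```bash
python3 -m crank '{"delta_pos":[[14,0,8],[5,0,2],[0,0,0]],"turn":[1.4,0,0],"jaw":[0,0,0]}'
python3 - <<'E'
from h import *
rep(); print(go(tow([.122,.125,.033])))
E
```

```text
time: 3.25
eef_pos: [0.6086, 0.0156, 0.0366]
ee_rot: [0.172, 1.56, -0.151]
force: [-0.2, 0.0, -0.1]
opening: 0.0002
t 3.25 feeder mm [125.6 162.3  36.6] F [-0.17 -0.03 -0.07] open 0.0001571530695456013
tool axes in feeder
 [[ 0.003 -0.004  1.   ]
 [ 0.013  1.     0.004]
 [-1.     0.013  0.003]]
[  3.1 -37.3  -3.8]
```

```bash
python3 -m crank '{"delta_pos":[[1,-12,-2],[1,-12,-1],[0,-12,0],[0,-12,0],[0,-10,0],[0,-8,0],[0,-6,0],[0,-6,0],[0,0,0]],"turn":[0,0,0,0,0,0,0,0,0],"jaw":[0,0,0,0,0,0,0,0,0]}'
python3 - <<'E'
from h import *
rep(); snap('wrist','w3')
E
```

```text
time: 4.15
eef_pos: [0.5895, -0.0674, 0.0355]
ee_rot: [0.176, 1.556, -0.152]
force: [-0.8, -0.5, -0.5]
opening: 0.0008
t 4.15 feeder mm [124.2  77.1  35.5] F [-0.68 -0.65 -0.47] open 0.0007624925877594878
tool axes in feeder
 [[ 0.007 -0.     1.   ]
 [ 0.016  1.     0.   ]
 [-1.     0.016  0.007]]
```

View pics/w3.png

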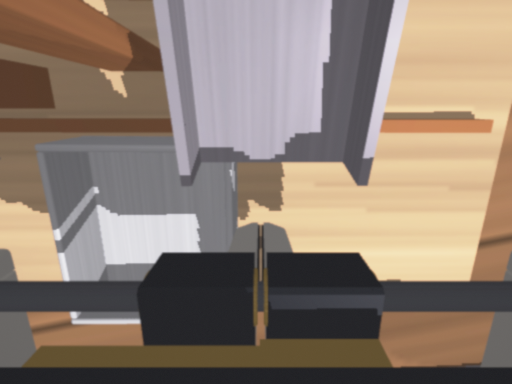

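The tray's left wall, near (237,200), is against the finger, so the push has begun. I'll keep going slowly.

```bash
python3 -m crank '{"delta_pos":[[0,-8,0],[0,-8,0],[0,-8,0],[0,-8,-1],[0,-8,0],[0,-8,0],[0,-8,0],[0,-6,0],[0,0,0]],"turn":[0,0,0,0,0,0,0,0,0],"jaw":[0,0,0,0,0,0,0,0,0]}'
python3 - <<'E'
from h import *
s,e,M=rep(); w=snap('wrist','w4')
E
```

```text
time: 5.1
eef_pos: [0.5769, -0.1279, 0.0355]
ee_rot: [0.177, 1.552, -0.144]
force: [0.4, 2.3, 1.0]
opening: 0.0006
t 5.1 feeder mm [124.4  15.4  35.5] F [-0.12  2.32  1.02] open 0.0006180527533345182
tool axes in feeder
 [[ 0.01  -0.005  1.   ]
 [ 0.022  1.     0.005]
 [-1.     0.022  0.01 ]]
```

View pics/w4.png

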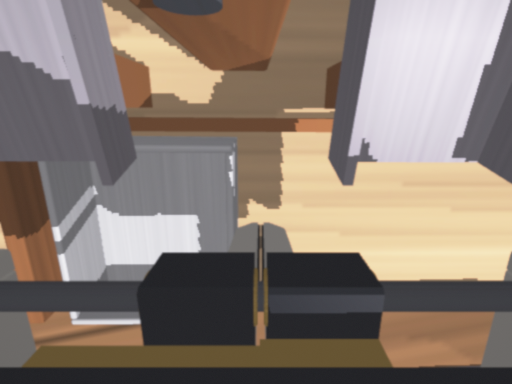

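```bash
python3 -m crank '{"delta_pos":[[0,-7,0],[0,-7,0],[0,-6,0],[0,-5,0],[0,-4,0],[0,-3,0]],"turn":[0,0,0,0,0,0],"jaw":[0,0,0,0,0,0]}'
python3 - <<'E'
from h import *
s,e,M=rep(); w=snap('wrist','w5')
E
python3 -m crank '{"delta_pos":[[0,-3,0],[0,-3,0]],"turn":[0,0],"jaw":[0,0]}'
```

```text
time: 5.75
eef_pos: [0.5712, -0.1565, 0.0354]
ee_rot: [0.178, 1.552, -0.137]
force: [1.6, 10.2, 5.0]
opening: 0.0009
t 5.75 feeder mm [124.8 -13.8  35.4] F [-0.51 10.28  4.98] open 0.0008618121192291114
tool axes in feeder
 [[ 0.01  -0.009  1.   ]
 [ 0.028  1.     0.009]
 [-1.     0.028  0.01 ]]
time: 6.0
eef_pos: [0.5709, -0.1564, 0.0355]
ee_rot: [0.182, 1.552, -0.127]
force: [1.7, 7.9, 5.0]
opening: 0.0005
```

View pics/w5.png

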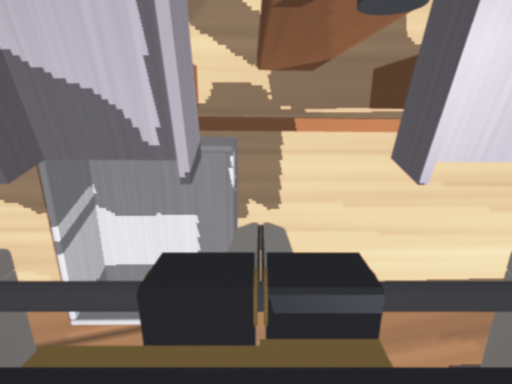

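```bash
python3 -m crank '{"delta_pos":[[0,-8,0],[0,-10,0]],"turn":[0,0],"jaw":[0,0]}'
python3 - <<'E'
from h import *
s,e,M=rep()
E
```

```text
time: 6.2
eef_pos: [0.5706, -0.1562, 0.0358]
ee_rot: [0.192, 1.553, -0.101]
force: [1.8, 16.9, 7.1]
opening: 0.0011
t 6.2 feeder mm [124.2 -13.7  35.8] F [-1.78 16.87  7.15] open 0.0010728951382883078
tool axes in feeder
 [[ 0.006 -0.022  1.   ]
 [ 0.059  0.998  0.022]
 [-0.998  0.058  0.007]]
```

```bash
python3 -m crank '{"delta_pos":[[0,15,0],[0,15,0],[0,10,0],[-15,0,0],[-30,0,0],[-40,0,0],[-45,0,0],[-45,0,0],[-40,0,0],[0,0,0]],"turn":[0,0,0,0,0,0,0,0,0,0],"jaw":[0,0,0,0,0,0,0,0,0,0]}'
python3 - <<'E'
from h import *
s,e,M=rep(); w=snap('wrist','w6');snap('scene','s6')
a=cv2.imread('pics/s6.png')[115:255,150:335];cv2.imwrite('pics/s6c.png',cv2.resize(a,None,fx=4,fy=4,interpolation=cv2.INTER_CUBIC))
E
```

```text
time: 7.2
eef_pos: [0.5684, -0.141, 0.2545]
ee_rot: [0.186, 1.569, -0.129]
force: [0.6, 0.0, 0.1]
opening: 0.0006
t 7.2 feeder mm [118.9   0.7 254.5] F [0.58 0.15 0.09] open 0.0005813841555279674
tool axes in feeder
 [[-0.008 -0.009  1.   ]
 [ 0.036  0.999  0.009]
 [-0.999  0.036 -0.008]]
```

View pics/w6.png

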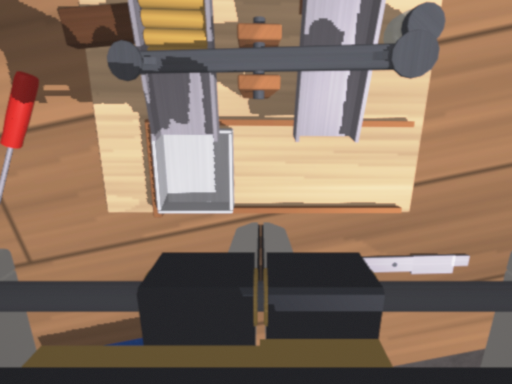

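View pics/s6c.png

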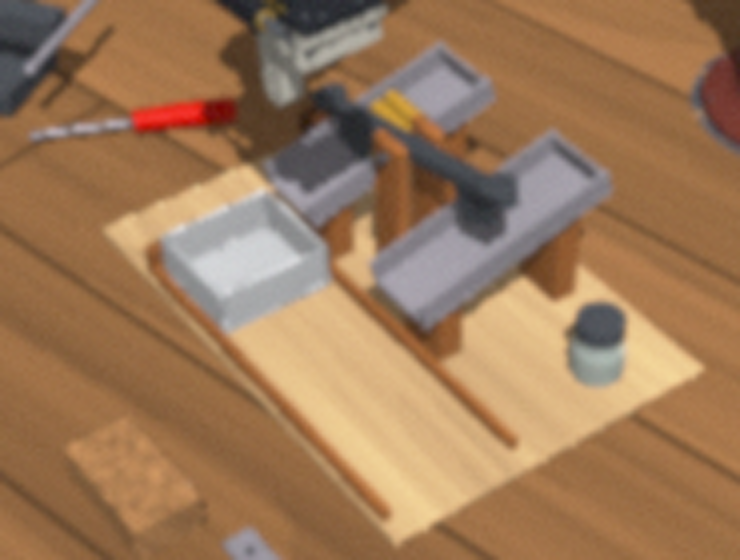

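The tray is home against the stop: its right rim is at (160,210) in the wrist view, covering the stop, and it sits below the right mouth. The left pad is still up, at (414,55). Next I move over it.

```bash
python3 - <<'E'
from h import *
w=load('w6')
for p,z in [((414,55),.192),((126,60),.132)]: print(np.round(tof(onz(w,*p,z))*1e3,1))
print('tray',[np.round(tof(onz(w,*p,.053))*1e3,1) for p in [(233,212),(159,212),(233,130)]])
E
python3 -m crank '{"delta_pos":[[0,28,-28],[0,28,-28],[0,28,-28],[0,20,-20],[0,0,0],[0,0,0]],"turn":[0,0,0,0,0,0],"jaw":[0,0,0,0,0,0]}'
python3 - <<'E'
from h import *
rep(); print(go(tow([0,.119,.21])));snap('wrist','w7')
E
```

```text
[  2.8 116.  192. ]
[  -0.  -119.6  132. ]
tray [array([175.3, -29.2,  53. ]), array([ 175. , -128.1,   53. ]), array([ 66.6, -27.5,  53. ])]
time: 7.9
eef_pos: [0.473, -0.018, 0.2418]
ee_rot: [0.188, 1.606, -0.14]
force: [0.7, 0.2, 0.3]
opening: 0.0002
t 7.9 feeder mm [ -0.  101.3 241.8] F [0.6  0.32 0.29] open 0.0001570590096470247
tool axes in feeder
 [[-0.045 -0.001  0.999]
 [ 0.026  1.     0.002]
 [-0.999  0.026 -0.045]]
[32.2 16.9  1.5]
```

View pics/w7.png

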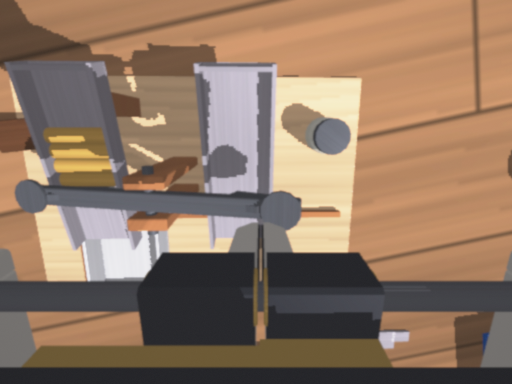

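```bash
python3 - <<'E'
from h import *
snap('top','t7')
a=cv2.imread('pics/t7.png')[160:295,200:365];cv2.imwrite('pics/t7c.png',cv2.resize(a,None,fx=4.4,fy=4.4,interpolation=cv2.INTER_CUBIC))
E
python3 -m crank '{"delta_pos":[[0,14,1],[0,3,1],[0,0,0]],"turn":[0,0,0],"jaw":[0,0,0]}'
python3 - <<'E'
from h import *
rep(); print(go(tow([0.001,.119,.21])))
E
```

```text
time: 8.3
eef_pos: [0.481, -0.0035, 0.2411]
ee_rot: [0.193, 1.606, -0.145]
force: [-0.8, 0.7, 0.1]
opening: -0.0001
t 8.3 feeder mm [  4.7 117.1 241.1] F [-0.94  0.55  0.11] open -0.00011859548474142635
tool axes in feeder
 [[-0.045  0.006  0.999]
 [ 0.026  1.    -0.005]
 [-0.999  0.026 -0.045]]
[31.3  1.1 -2.3]
```

View pics/t7c.png

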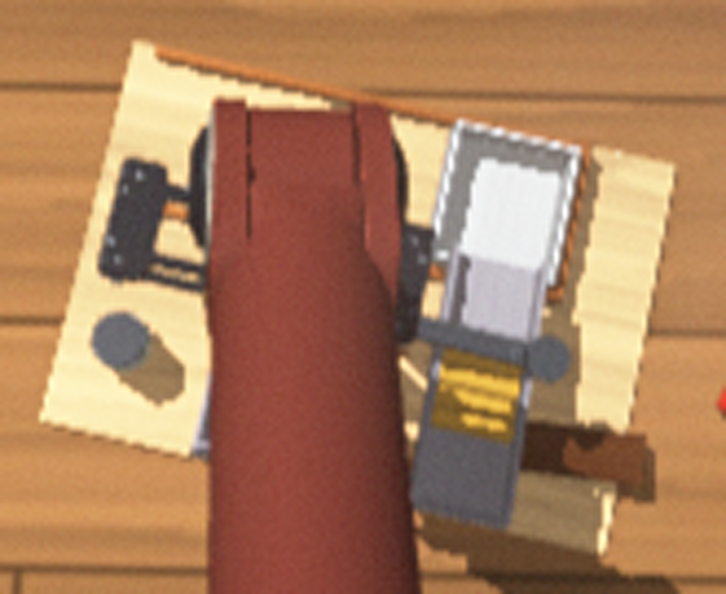

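The top view shows the tray's right rim, around (575,150) to (550,260), flush against the stop. Next is the press.

```bash
python3 -m crank '{"delta_pos":[[15,0,0],[15,1,0],[10,0,0],[10,0,0],[10,0,0],[10,0,0],[10,0,0]],"turn":[0,0,0,0,0,0,0],"jaw":[0,0,0,0,0,0,0]}'
python3 - <<'E'
from h import *
rep(); print(go(tow([0.001,.119,.132])));snap('wrist','w8')
E
```

```text
time: 9.0
eef_pos: [0.4829, -0.0002, 0.1596]
ee_rot: [0.196, 1.597, -0.146]
force: [0.6, 1.3, 1.6]
opening: 0.0001
t 9.0 feeder mm [  5.9 120.7 159.6] F [0.29 1.43 1.58] open 6.0152865354070034e-05
tool axes in feeder
 [[-0.036  0.007  0.999]
 [ 0.028  1.    -0.006]
 [-0.999  0.028 -0.036]]
[27.7 -2.5 -3.9]
```

View pics/w8.png

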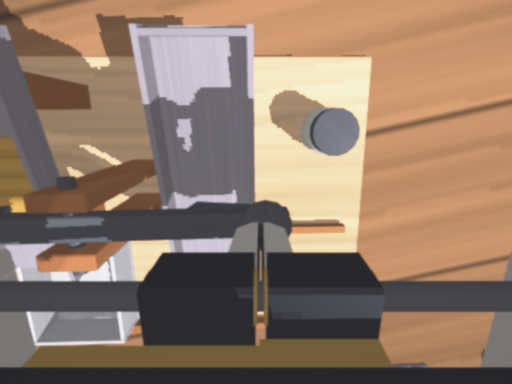

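The fingertip is on the pad at about (265,222), and the bar is about level. I'll press on down to the stop.

```bash
python3 -m crank '{"delta_pos":[[9,0,-3],[9,-1,-2],[8,-1,0],[6,0,0],[5,0,0],[5,0,0]],"turn":[0,0,0,0,0,0],"jaw":[0,0,0,0,0,0]}'
python3 - <<'E'
from h import *
rep(); snap('wrist','w9')
E
```

```text
time: 9.65
eef_pos: [0.4776, -0.0006, 0.1342]
ee_rot: [0.195, 1.592, -0.147]
force: [-8.3, -0.7, 35.3]
opening: 0.0008
t 9.65 feeder mm [  0.8 119.2 134.2] F [-8.   -2.38 35.32] open 0.0008179632139051837
tool axes in feeder
 [[-0.031  0.008  0.999]
 [ 0.027  1.    -0.008]
 [-0.999  0.027 -0.031]]
```

View pics/w9.png

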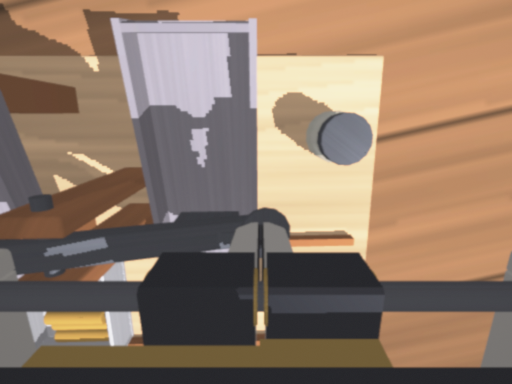

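The gate is hard on its stop (35 N at z = 134 mm), and blanks can be seen in the tray at (80,325). I'll lift off and check.

```bash
python3 -m crank '{"delta_pos":[[-15,0,0],[-30,0,0],[-40,0,0],[-40,0,0],[0,30,30],[0,30,30],[0,30,30],[0,30,30],[0,0,0],[0,0,0]],"turn":[0,0,0,0,0,0,0,0,0,0],"jaw":[0,0,0,0,0,0,0,0,0,0]}'
python3 - <<'E'
from h import *
rep(); snap('wrist','w10');snap('scene','s10');snap('top','t10')
a=cv2.imread('pics/s10.png')[115:255,150:335];a=cv2.resize(a,None,fx=4,fy=4,interpolation=cv2.INTER_CUBIC);cv2.imwrite('pics/s10c.png',a)
a=cv2.imread('pics/t10.png')[160:295,200:365];cv2.imwrite('pics/t10c.png',cv2.resize(a,None,fx=4.4,fy=4.4,interpolation=cv2.INTER_CUBIC))
E
```

```text
time: 10.7
eef_pos: [0.6246, 0.0831, 0.2606]
ee_rot: [0.197, 1.597, -0.159]
force: [-0.2, -1.0, -0.0]
opening: 0.0004
t 10.7 feeder mm [127.2 231.6 260.6] F [ 0.03 -1.02 -0.02] open 0.0004109956969431435
tool axes in feeder
 [[-0.036  0.016  0.999]
 [ 0.021  1.    -0.016]
 [-0.999  0.02  -0.036]]
```

View pics/s10c.png

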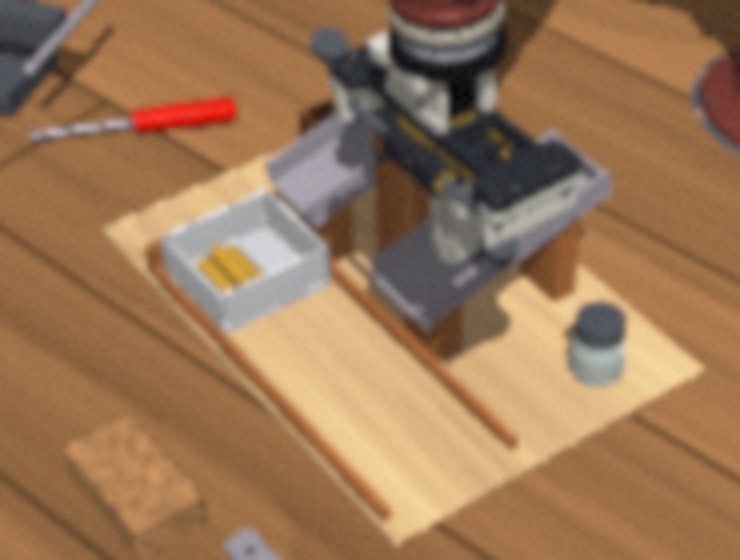

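View pics/t10c.png

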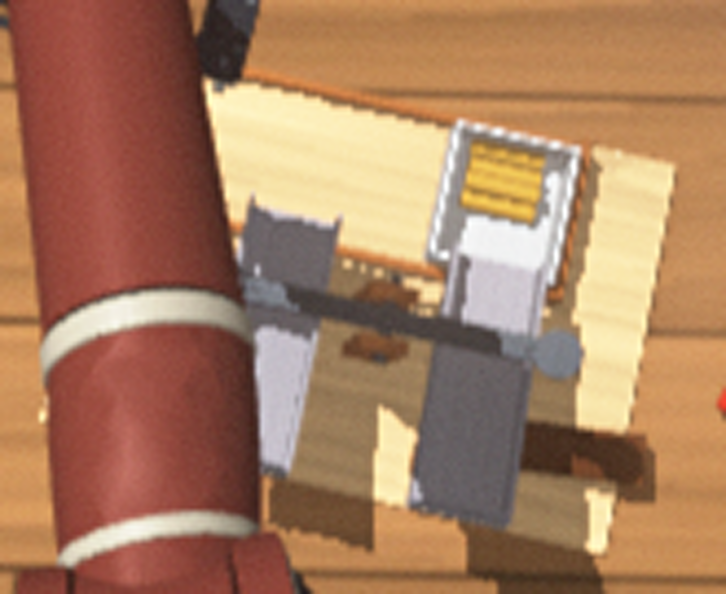

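View pics/w10.png

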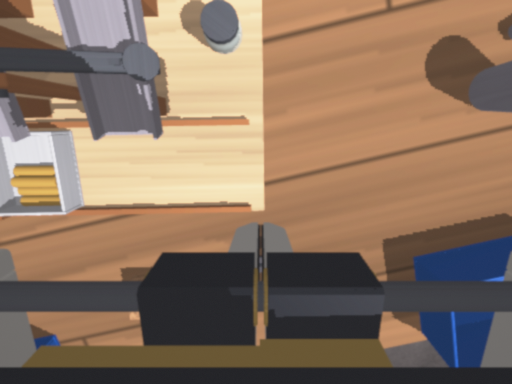

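Run:
```python
from h import *
s=snap('top','t11');w=load('w10')
a=cv2.imread('pics/t11.png')[180:235,290:350];cv2.imwrite('pics/t11c.png',cv2.resize(a,None,fx=10,fy=10,interpolation=cv2.INTER_CUBIC))
print('padL px pred low/high',proj(w,tow([0.001,.118,.132])),proj(w,tow([0.001,.118,.192])))
c=lambda u,v:(200+(u+.5)/4.4-.5,160+(v+.5)/4.4-.5)
print('padR seen',c(558,353),'pred hi/lo',proj(s,tow([0,-.119,.192])),proj(s,tow([0,-.119,.132])))
m=cv2.inRange(cv2.cvtColor(s['pixels'],cv2.COLOR_RGB2HSV),(18,150,120),(30,255,255))[185:290,290:345]
y,x=np.nonzero(m);q=cv2.minAreaRect(np.c_[x,y].astype(np.float32));print(q,len(x))
rep()
```

```text
padL px pred low/high (np.float64(136.84182091555738), np.float64(61.22707048897928)) (np.float64(105.08570921390876), np.float64(45.09932877120494))
padR seen (326.4318181818182, 239.84090909090907) pred hi/lo (np.float64(328.5644270994786), np.float64(240.27177742098104)) (np.float64(324.3380514608327), np.float64(240.9466350472715))
((23.55882453918457, 15.764705657958984), (16.492422103881836, 14.309600830078125), 14.03624439239502) 233
t 10.9 feeder mm [126.7 230.8 262. ] F [-0.2  -0.8   0.38] open 0.0003501448746177407
tool axes in feeder
 [[-0.035  0.018  0.999]
 [ 0.021  1.    -0.017]
 [-0.999  0.021 -0.035]]
```

View pics/t11c.png

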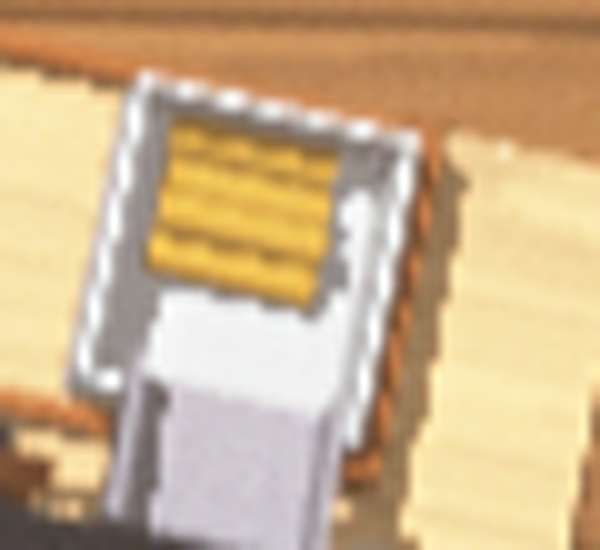

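Across, the brass patch is about 3.5 blank diameters, so a blank could be stacked or left behind. I'll look closer with the wrist camera.

```bash
python3 -m crank '{"delta_pos":[[0,-40,0],[0,-40,0],[0,-40,0],[0,-40,0],[0,-40,0],[0,-40,0],[0,-20,0],[0,0,0],[0,0,0]],"turn":[0,0,0,0,0,0,0,0,0],"jaw":[0,0,0,0,0,0,0,0,0]}'
python3 - <<'E'
from h import *
rep(); snap('wrist','w12')
a=cv2.imread('pics/w12.png')[0:260,120:420];cv2.imwrite('pics/w12c.png',cv2.resize(a,None,fx=2.3,fy=2.3,interpolation=cv2.INTER_CUBIC))
E
```

```text
time: 11.8
eef_pos: [0.5555, -0.1847, 0.2608]
ee_rot: [0.203, 1.591, -0.167]
force: [0.1, 0.7, 0.8]
opening: 0.0004
t 11.8 feeder mm [115.3 -44.7 260.8] F [-0.04  0.68  0.75] open 0.0004187092696117412
tool axes in feeder
 [[-0.03   0.025  0.999]
 [ 0.02   0.999 -0.025]
 [-0.999  0.019 -0.031]]
```

View pics/w12c.png

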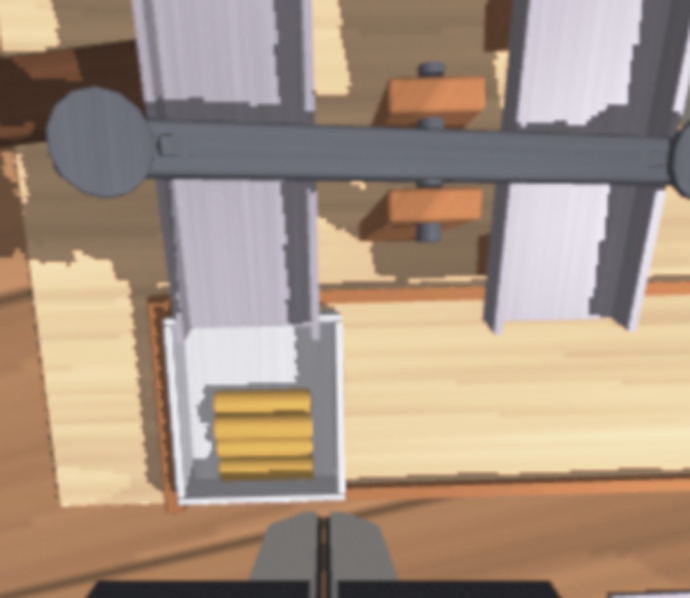

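```bash
python3 -m crank '{"delta_pos":[[0,-20,-10],[0,-15,-10],[20,0,0],[20,0,0],[0,0,0],[0,0,0]],"turn":[0,0,0,0,0,0],"jaw":[0,0,0,0,0,0]}'
python3 - <<'E'
from h import *
rep(); snap('wrist','w13');snap('scene','s13')
a=cv2.imread('pics/w13.png')[110:260,170:350];cv2.imwrite('pics/w13c.png',cv2.resize(a,None,fx=4,fy=4,interpolation=cv2.INTER_CUBIC))
w=load('w12')
a=cv2.imread('pics/t11.png')[225:285,290:345];b=cv2.resize(a,None,fx=7,fy=7,interpolation=cv2.INTER_CUBIC)
a=cv2.imread('pics/s13.png')[140:215,180:260];a=cv2.resize(a,None,fx=5,fy=5.6,interpolation=cv2.INTER_CUBIC);cv2.imwrite('pics/both.png',np.hstack([a,b]))
E
```

```text
time: 12.45
eef_pos: [0.5288, -0.2041, 0.2222]
ee_rot: [0.194, 1.587, -0.151]
force: [0.3, -0.4, 0.3]
opening: 0.0005
t 12.45 feeder mm [ 93.3 -69.2 222.2] F [ 0.35 -0.36  0.35] open 0.00045257412500898105
tool axes in feeder
 [[-0.026  0.01   1.   ]
 [ 0.025  1.    -0.009]
 [-0.999  0.024 -0.026]]
```

View pics/w13c.png

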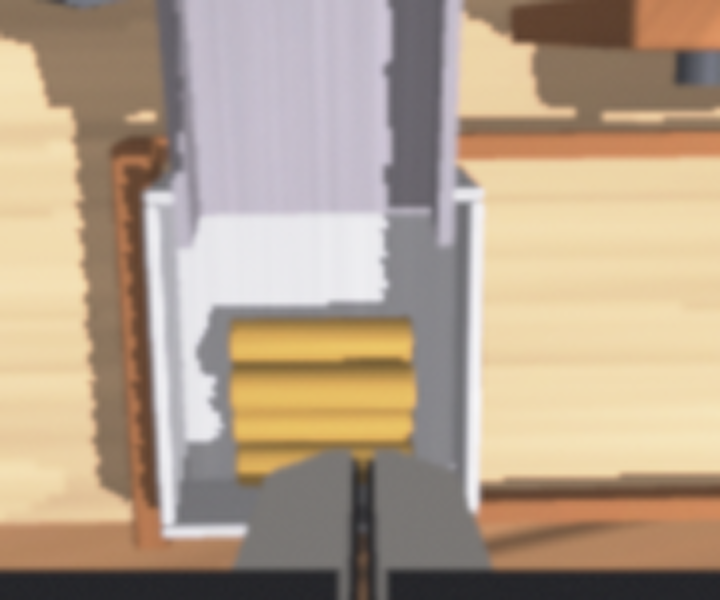

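View pics/both.png

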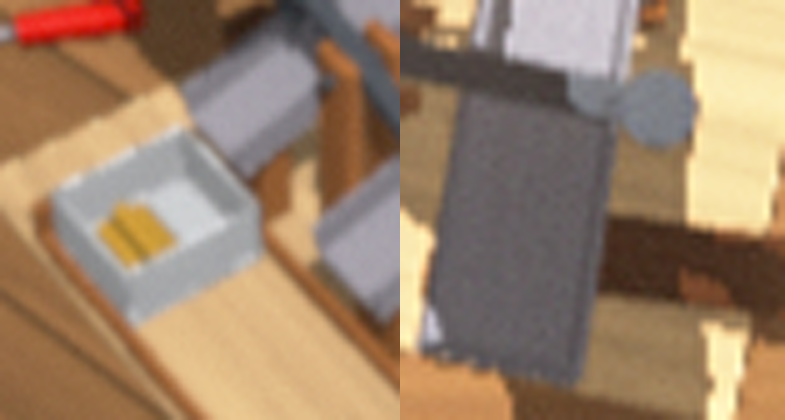

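The wrist view shows four blanks in the tray (bands at about y = 340, 385, 427 and 463), one resting on its neighbours. The right chute is empty in both views.

```bash
python3 -m crank '{"delta_pos":[[-20,0,0],[-30,0,0],[-30,0,0],[0,0,0],[0,0,0],[0,0,0]],"turn":[0,0,0,0,0,0],"jaw":[0,0,0,0,0,0]}'
python3 - <<'E'
from h import *
rep();print(r.close_job())
E
```

```text
time: 13.15
eef_pos: [0.5323, -0.2053, 0.3087]
ee_rot: [0.191, 1.581, -0.149]
force: [0.1, 0.6, -1.0]
opening: 0.0003
t 13.15 feeder mm [ 96.9 -69.6 308.7] F [-0.08  0.65 -0.97] open 0.00026015083045692123
tool axes in feeder
 [[-0.02   0.007  1.   ]
 [ 0.024  1.    -0.006]
 [-1.     0.024 -0.02 ]]
the job is handed in; nothing more can be done
None
```

The tray is home against the end stop, the gate is rocked fully over, and all four blanks are in the tray. I handed the job in at 13.2 s with the arm clear. The hand-in gave no verdict.

- **Tray:** I pushed it along the channel with closed fingers until it would not move further under 17 N. The last pictures show its right rim flush with the stop. Measured from the picture, its centre is about 79 mm to the right of the feeder's centre line, not 81. That is within the calibration error.
- **Gate:** I then pressed the left pad down to its stop, at about 35 N with the fingertip at a height of 134 mm. After I let go, the left pad was at its low position within a few mm.
- **Right pad:** in the top view it lies between its low and high predicted positions, so that check was inconclusive.
- **Blanks:** from above, the brass patch measured only about 3.5 blank widths. A closer look showed four blanks with one resting on its neighbours. The right chute looked empty from two views.
- **Other items:** in the final views the jar and the base board look unmoved. I did not measure the other bystander items one by one.

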